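# Wedge a filtration test cell tight in its clamp frame

### The job

The white test cell stands loose in the blue clamp frame on the lab bench. Take the yellow-headed wedge, set its nose loosely in the slot between the cell's slanted blue side and the straight steel cheek and let go of it; then tap or push on the end of its yellow head until it locks the cell tight. Use firm but bounded force, because overdriving the wedge cracks the cell, and leave the other things on the bench where they are.

Things in the scene. Friction and masses are not known exactly. Their poses are not given: they have to be found in the camera images.
- wedge: The wedge to use: aluminium with yellow plastic head, lying on the bench, about 160 g, 118 mm long, 32 mm high. Origin: underside of the head, at its centre; x along the wedge to the nose, z up. The head is a parallel block, x -15..+15 mm, y -8.5..+8.5 mm (17 mm wide: grip here). From x 15 to 95 mm it tapers 1:8: -y face straight at y -9.5 mm, +y face slanting from y +7.5 to -2.5 mm.
- wedge_nose (a point): Underside of the wedge's nose end, middle of its thickness: (103, -6, 0) mm in the wedge's axes. The nose is a 4 mm thick lead-in, x 95..103 mm, y -8..-4 mm.
- wedge_end (a point): Middle of the end face of the yellow head, where to push: (-15, 0, 16) mm in the wedge's axes. Once both faces bear, resistance grows roughly 2 to 4 N per mm driven, and the wedge holds itself when let go. A steady push of about 15 N along the slot locks it tight; under about 11 N it may still be loose, over about 20 N it may crack the cell.
- frame: Blue clamp frame fixed to the bench; place and yaw vary. Origin: on the bench below the bay's middle; x is the driving direction, y from cheek to cell, z up. Flat base 12 mm thick; cell and wedge rest on its top. A tongue of it (y -62.5..+7.5 mm) runs out to x -128 mm to carry the wedge. From +y to -y: 36 mm high back block with stiffly sprung rubber pad (face at y 18 mm), cell, slot, cheek.
- slot_mouth (a point): Middle of the slot's mouth on the base's top: (-35, -24.6, 12) mm in the frame. The slot runs +x from here between the cell and the straight steel cheek (36 mm high, 22 mm thick, face along x at y -31 mm), 13.2 mm wide here, 4.5 mm at the cell's far end. The cheek is set up to 1.8 mm nearer or further, so the wedge bites with its nose 42 to 76 mm past the mouth; its head stays outside.
- cell: Test cell, loose in the bay: white block with clear core, 70 mm (x), 48 mm high, 250 g, two brass ports 10 mm high on top. Origin: centre of its underside; axes as the frame's. Its +y face (y +18 mm) faces the pad, 0 to 1.5 mm off it at the start; its blue -y side slants 1:8 to match the wedge, from y -18 mm at the mouth to -26.7 mm. The wedge pushes it onto the pad; an end stop holds it in +x.
- spare_wedge: A shorter wedge (94 mm), dark steel with a black head: not to be used. Origin under its head's centre, x to its nose. The two wedges may lie in either place.
- oring: Black rubber ring, 48 mm across, lying flat. Bystander.
- wash_bottle: White bottle with red cap, 60 mm across, 150 mm high. Bystander; origin at its underside.
- beaker: Glass beaker, 70 mm across, 90 mm high. Bystander; origin at its underside.
- spatula: Steel spatula, 170 mm long, lying flat. Bystander.
- jar: Amber jar with blue cap, 56 mm across, 70 mm high. Bystander; origin at its underside.
- dish: Glass dish, 90 mm across, 16 mm high. Bystander; origin at its underside.

How it is judged:
By the outcome, as a careful person would: the job done as asked, in the order asked, and still so for the second after the job is handed in, with the robot touching nothing.
It also fails if it takes over 64 s, if anything falls off the work surface, if the arm or the gripper's body presses on something with over 40 N, if the wrist force passes 120 N, or if a joint passes its speed limit or range.

### The arm

A 6-joint arm with a two-finger parallel gripper is mounted at the origin on the work surface. World frame = base frame: x ahead of the robot, y to its left, z up, the work surface at z = 0. Lengths are in mm, angles in rad, forces in N, time in s.
With the tool pointing down it reaches from about 325 to 750 mm from the base axis. Payload 7.6 kg.
Tool frame: the origin (TCP) lies at the very end of the fingers, on their centre line; the grasp point (between the pads) lies 19 mm behind it; z points along the fingers, y is the direction in which the jaws open and shut (so a half turn about z gives the same grasp; the last joint's range is limited). The gripper opens to 85 mm and grips with 20 to 120 N. Pads are 22 mm wide; open, the fingers measure 114 mm over their backs; the gripper's body (76 mm by 85 mm) begins 54 mm behind the grasp point. The pads swing forward as they close: fully open they stand 13 mm farther back than shut.
Start: joints at [1.087, 0.052, 1.401, -0, 1.689, -0.07], TCP at [211.084, 480.717, 231.323] pointing down, gripper open.
Joint ranges: [-2.9, 2.9], [-0.91, 2.17], [0.12, 2.37], [-1.06, 4.2], [0.26, 2.73], [-2.93, 2.93]. Speed limits (rad/s): [2.57, 2.57, 3.01, 3.14, 3.14, 3.14].

### API

Orientations are given as a unit quaternion [x, y, z, w].
In Python, from plant import readout, snapshot, order gives the robot as it stands.
- The arm moves only by the shell command python3 -m crank 'ROWS' [FORCE]. ROWS is JSON, a list of rows, each an object of numbers: "tx", "ty", "tz": the shift along the tool's x, y, z in m; "ax", "ay", "az": the turn, a rotation vector about the tool's x, y, z in rad; "fingers": the opening in per cent of the stroke, from 0 (shut) to 100 (fully open). In form: [{"tx": .., "ty": .., "tz": .., "ax": .., "ay": .., "az": .., "fingers": ..}, ...]. A call has 1 to 10 rows; each row shifts and turns the commanded pose from where the row before left it, along the tool's axes as they then stand; what a row does not reach is not made up. A row lasts 1/10 s, in which the tool goes at most 50 mm and 8.59 degrees, less where a joint would pass 70% of its speed; a pose out of reach is approached as far as the arm can. A call with a gripper value outside its range is refused whole. The fingers move at their own pace and stop on an object; FORCE is the grip in N (left out, the last holds). Time passes only in rows, so rows that do not move let the fingers close. It gives the time, the measured TCP pose, the force and the opening at its end, in the units of the state.
- readout.sense(): the state, without advancing time (a new reading comes with each control period).
- snapshot(name): name is "side" or "top" or "wrist"; returns a dict with "color" (480x640x3 uint8, red, green, blue), "camera_matrix" (3x3 intrinsics, pixels), "D" ([k1, k2, p1, p2, k3] as OpenCV has them; the pictures are not rectified), "R" (3x3) and "t" (3): a world point X has camera coordinates R X + t. Camera axes: x right, y down, z forward; pixel columns grow to the right and rows downward; lengths in mm; the calibration is good to about 2 mm. A picture is of the moment at which its call begins. There is no depth.
- order.close_job(): hands the job in, once; it reports no verdict.
The state is a dict: "t": time; "joint_pos": joint angles; "qd": joint speeds; "joint_torque": joint torques, N m; "position": TCP position; "orientation": TCP orientation; "ft_force": force on the tool from outside, world axes, zero at the start; "ft_torque": the same for the moment, N m; "width": finger opening in mm.
Only numpy, scipy, OpenCV 4.12 (cv2) and the standard library are available. Lean on these libraries where they do the work, as an engineer would, in place of code of your own. Each camera call takes 0.05 s, during which the arm holds its last target. There are 200 camera calls.

## Working session

There is one attempt and no reset: what is moved stays moved. The work goes in short steps, Python scripts to look and compute and a shell command to move; the robot and the scene stay as the last step left them, time stands still between calls to the robot, and variables do not carry over. Pictures are saved under pics/ and viewed, about 8 in all and at most 12, crops included, and the job is handed in when it is done.

```bash
mkdir -p pics; ls
python3 - <<'E'
from plant import readout,snapshot
import cv2
print(readout.sense())
for n in("top","side"):
    s=snapshot(n); cv2.imwrite(f"pics/{n}0.png",s["color"][:,:,::-1]); print(n,s["camera_matrix"],s["D"],s["R"],s["t"])
E
```

```text
pics
{'t': 0.0, 'joint_pos': array([ 1.08671921e+00,  5.28815722e-02,  1.40174727e+00, -1.50347547e-06,
        1.68861115e+00, -7.03061654e-02]), 'qd': array([-6.64115959e-04,  2.14055443e-05,  6.94713034e-04,  1.77006427e-05,
        2.49498988e-03,  3.96270122e-04]), 'joint_torque': array([-2.81811546e-03, -3.81681132e+01, -3.60169172e+01, -3.75802656e-04,
        6.52733594e-03,  1.57639226e-05]), 'position': array([210.92191367, 480.42881411, 230.43760025]), 'orientation': array([ 2.05412808e-01,  9.78675074e-01, -7.92433268e-04, -2.24683868e-04]), 'ft_force': array([0.32675771, 0.63725368, 0.50389262]), 'ft_torque': array([0.00521912, 0.00528913, 0.08587263]), 'width': 85.7367701112801}
top [[516.2955297    0.         316.90296841]
 [  0.         516.2955297  234.87212636]
 [  0.           0.           1.        ]] [-0.0149574  0.         0.         0.         0.       ] [[ 0.01378476 -0.99989795  0.00375194]
 [-0.9914946  -0.01415437 -0.12937588]
 [ 0.12941578 -0.00193661 -0.99158853]] [  33.64903643  622.13631741 1194.35249051]
side [[530.08636416   0.         329.32101885]
 [  0.         530.08636416 239.61123777]
 [  0.           0.           1.        ]] [0.02637831 0.         0.         0.         0.        ] [[ 0.96024021 -0.27917329 -0.00100727]
 [-0.16499416 -0.56459355 -0.8087095 ]
 [ 0.22520139  0.77672157 -0.58820739]] [-585.27789606  151.03790311 1016.27085765]
```

View pics/top0.png

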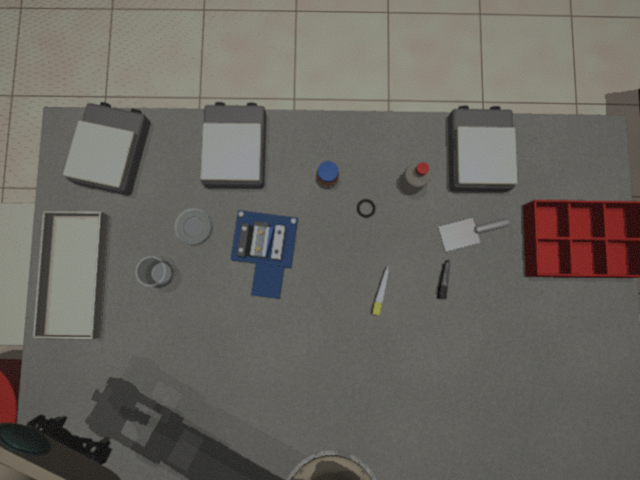

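View pics/side0.png

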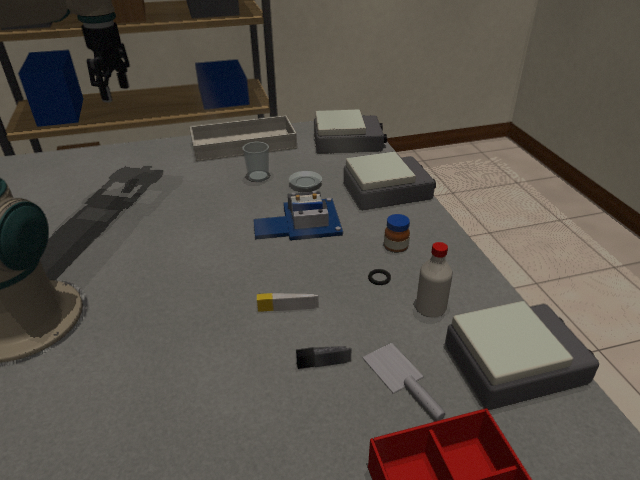

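The top view shows the wedge head at about (377,308) and its nose at (387,267). The frame is around (265,238), with its tongue running down to (266,297), and the spare wedge is at (443,280).

```bash
cat > h.py <<'E'
import numpy as np,cv2
from plant import readout,snapshot,order
from scipy.spatial.transform import Rotation as Ro
def ray(s,uv,z):
    p=cv2.undistortPoints(np.array(uv,float).reshape(-1,1,2),s["camera_matrix"],np.array(s["D"])).reshape(-1,2)
    d=np.c_[p,np.ones(len(p))]@s["R"]; c=-s["R"].T@s["t"]
    z=np.broadcast_to(z,len(p))
    return c+d*((z-c[2])/d[:,2])[:,None]
def proj(s,X):
    return cv2.projectPoints(np.array(X,float).reshape(-1,3),cv2.Rodrigues(s["R"])[0],s["t"],s["camera_matrix"],np.array(s["D"]))[0].reshape(-1,2)
def tool(): 
    s=readout.sense(); return np.array(s["position"]),Ro.from_quat(s["orientation"])
def delta(p,yaw_y):
    """tool-frame shift (mm) to put TCP at p, and remaining rotvec to point down with jaw axis y at world angle yaw_y (mod pi)"""
    t,R=tool(); best=None
    for k in(0,np.pi):
        a=yaw_y+k; y=np.array([np.cos(a),np.sin(a),0]); z=np.array([0,0,-1.]); x=np.cross(y,z)
        r=(R.inv()*Ro.from_matrix(np.c_[x,y,z])).as_rotvec()
        if best is None or np.linalg.norm(r)<np.linalg.norm(best): best=r
    return R.inv().apply(np.array(p)-t).round(1),best.round(3)
def hsv(s): return cv2.cvtColor(s["color"],cv2.COLOR_RGB2HSV)
def big(m):
    n,l,st,c=cv2.connectedComponentsWithStats(m.astype(np.uint8)); k=1+st[1:,4].argmax(); return (l==k).astype(np.uint8),c[k],st[k]
E
python3 - <<'E'
from h import *
s=snapshot("top"); H=hsv(s)
y=(H[...,0]>20)&(H[...,0]<35)&(H[...,1]>140)&(H[...,2]>90); y[:240]=0
m,c,st=big(y); print("yellow",c,st, ray(s,[c],32))
b=(H[...,0]>100)&(H[...,0]<125)&(H[...,1]>120); b[:, :200]=0;b[:,310:]=0;b[:200]=0
m,c,st=big(b); print("blue",c,st); print(cv2.minAreaRect(np.argwhere(m)[:,::-1].astype(np.float32)))
print("nose",ray(s,[[387,267]],32)); print("mouth,tongue", ray(s,[[271,259],[254,296],[281,298],[270,263]],12).round(0).tolist())
print(delta([520,130,300],0))
E
```

```text
yellow [373. 308.] [373 308   1   1   1] [[450.10587751 -92.77001012  32.        ]]
blue [267.96485315 255.40105922] [ 232  212   65   86 2077]
((261.7933349609375, 254.3879852294922), (59.12688064575195, 81.000244140625), 7.907163143157959)
nose [[ 547.6428586 -126.254469    32.       ]]
mouth,tongue [[565.0, 153.0, 12.0], [475.0, 192.0, 12.0], [471.0, 127.0, 12.0], [555.0, 155.0, 12.0]]
(array([-423.9, -196.8,  -69.1]), array([-1.000e-03,  1.000e-03,  1.157e+00]))
```

Run:
```python
from h import *
print(delta([480,150,330],np.radians(84)))
```

```text
(array([-379.2, -194.6,  -99.1]), array([-0.001, -0.   , -0.309]))
```

```bash
python3 -m crank '[{"tx":-0.038,"ty":-0.02,"tz":-0.01},{"tx":-0.038,"ty":-0.02,"tz":-0.01},{"tx":-0.038,"ty":-0.02,"tz":-0.01},{"tx":-0.038,"ty":-0.02,"tz":-0.01},{"tx":-0.038,"ty":-0.02,"tz":-0.01},{"tx":-0.038,"ty":-0.02,"tz":-0.01},{"tx":-0.038,"ty":-0.02,"tz":-0.01},{"tx":-0.038,"ty":-0.02,"tz":-0.01},{"tx":-0.038,"ty":-0.02,"tz":-0.01},{"tx":-0.038,"ty":-0.015,"tz":-0.01}]'
python3 -m crank '[{"az":-0.1},{"az":-0.1},{"az":-0.109},{},{}]'
python3 - <<'E'
from h import *
print(delta([480,150,330],np.radians(84)))
s=snapshot("wrist"); cv2.imwrite("pics/w1.png",s["color"][:,:,::-1]); print(s["camera_matrix"],s["D"],-s["R"].T@s["t"],s["R"])
E
```

```text
(array([-379.2, -194.6,  -99.1]), array([-0.001, -0.   , -0.309]))
[[391.4550223    0.         316.4630419 ]
 [  0.         391.4550223  239.50355109]
 [  0.           0.           1.        ]] [-0.00751555  0.          0.          0.          0.        ] [147.13003979 507.95285886 372.41311302] [[ 0.40271258  0.91532452 -0.00189722]
 [ 0.88044313 -0.3867975   0.27424003]
 [ 0.25028478 -0.1121103  -0.9616594 ]]invalid input at $[0]: expected keys tx, ty, tz, ax, ay, az, fingers
invalid input at $[0]: expected keys tx, ty, tz, ax, ay, az, fingers
```

View pics/w1.png

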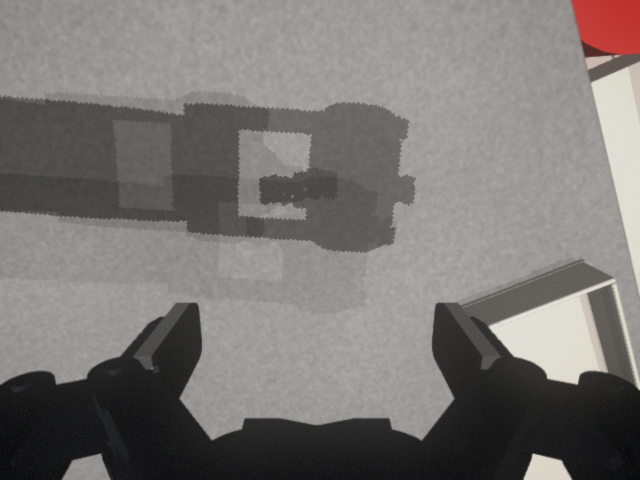

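The move was refused because every key must be given. The wrist view shows only bare bench, with the fingers visible below row 300.

```bash
python3 -m crank '[{"tx":-0.038,"ty":-0.02,"tz":-0.01,"ax":0,"ay":0,"az":0,"fingers":100},{"tx":-0.038,"ty":-0.02,"tz":-0.01,"ax":0,"ay":0,"az":0,"fingers":100},{"tx":-0.038,"ty":-0.02,"tz":-0.01,"ax":0,"ay":0,"az":0,"fingers":100},{"tx":-0.038,"ty":-0.02,"tz":-0.01,"ax":0,"ay":0,"az":0,"fingers":100},{"tx":-0.038,"ty":-0.02,"tz":-0.01,"ax":0,"ay":0,"az":0,"fingers":100},{"tx":-0.038,"ty":-0.02,"tz":-0.01,"ax":0,"ay":0,"az":0,"fingers":100},{"tx":-0.038,"ty":-0.02,"tz":-0.01,"ax":0,"ay":0,"az":0,"fingers":100},{"tx":-0.038,"ty":-0.02,"tz":-0.01,"ax":0,"ay":0,"az":0,"fingers":100},{"tx":-0.038,"ty":-0.02,"tz":-0.01,"ax":0,"ay":0,"az":0,"fingers":100},{"tx":-0.038,"ty":-0.015,"tz":-0.01,"ax":0,"ay":0,"az":0,"fingers":100}]'
python3 -m crank '[{"tx":0,"ty":0,"tz":0,"ax":0,"ay":0,"az":-0.1,"fingers":100},{"tx":0,"ty":0,"tz":0,"ax":0,"ay":0,"az":-0.1,"fingers":100},{"tx":0,"ty":0,"tz":0,"ax":0,"ay":0,"az":-0.109,"fingers":100},{"tx":0,"ty":0,"tz":0,"ax":0,"ay":0,"az":0,"fingers":100},{"tx":0,"ty":0,"tz":0,"ax":0,"ay":0,"az":0,"fingers":100}]'
python3 - <<'E'
from h import *
print(delta([480,150,330],np.radians(84)))
s=snapshot("wrist"); cv2.imwrite("pics/w2.png",s["color"][:,:,::-1]);np.savez("w2.npz",**s)
E
```

```text
t: 1.2
position: [481.4, 147.5, 331.8]
orientation: [0.206, 0.979, 0.0, 0.0]
ft_force: [0.4, 0.2, -0.1]
width: 85.5
t: 1.7
position: [480.5, 149.4, 331.2]
orientation: [0.054, 0.999, 0.0, -0.0]
ft_force: [0.2, 0.6, -0.4]
width: 85.5
(array([0.6, 0.5, 1.2]), array([ 0.   , -0.   , -0.003]))
```

View pics/w2.png

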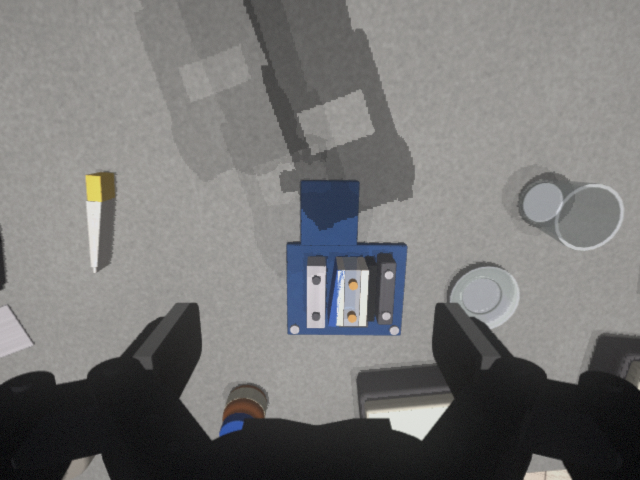

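The wrist view shows the frame base at (287–407, 243–335), with the tongue end at (301–359, 181), the cheek at (316,290) and the cell at (352,290). The wedge head is at (94,187) and its nose at (96,271).

Run:
```python
from h import *
s=dict(np.load("w2.npz")); H=hsv(s)
b=((H[...,0]>100)&(H[...,0]<125)&(H[...,1]>120)); 
def line(p): return cv2.fitLine(np.float32(p),cv2.DIST_HUBER,0,.01,.01).ravel()
rows=range(188,236); L=[];Rr=[]
for r in rows:
    c=np.flatnonzero(b[r,285:380])+285; L.append((c.min()-.5,r)); Rr.append((c.max()+.5,r))
E=[(c,np.flatnonzero(b[160:230,c])[0]+160-.5) for c in range(305,356)]
for n,p in(("L",L),("R",Rr),("E",E)):
    w=ray(s,p,12)[:,:2]; l=line(w); d=l[:2]; d=d*np.sign(d[0] if n!="E" else d[1]); print(n,np.degrees(np.arctan2(d[1],d[0])).round(2),l[2:].round(1),w[0],w[-1])
# wedge
y=(H[...,0]>20)&(H[...,0]<35)&(H[...,1]>120)&(H[...,2]>70); y[:,150:]=0
m,c,st=big(y); print("yellow",c,st); 
box=cv2.boxPoints(cv2.minAreaRect(np.argwhere(m)[:,::-1].astype(np.float32))); print(box.round(1).tolist())
im=s["color"][160:290,70:130,::-1]; im2=s["color"][170:345,275:415,::-1]
a=cv2.resize(im,None,fx=4.5,fy=4.5,interpolation=cv2.INTER_CUBIC); bb=cv2.resize(im2,None,fx=3.3,fy=3.3,interpolation=cv2.INTER_CUBIC)
h=max(a.shape[0],bb.shape[0]); o=np.zeros((h,a.shape[1]+bb.shape[1],3),np.uint8); o[:a.shape[0],:a.shape[1]]=a;o[:bb.shape[0],a.shape[1]:]=bb
print(o.shape,a.shape); cv2.imwrite("pics/c1.png",o)
```

```text
L -45.87 [510.5 135.7] [477.17177268 133.32698297] [533.87287228 122.95843067]
R 8.39 [520.  189.8] [483.6672296  193.16641762] [541.246394   190.89605985]
E 77.13 [480.1 167.4] [509.09007657 131.38194823] [485.50210252 193.60845026]
yellow [ 96.4265873  185.97420635] [ 86 173  27  29 504]
[[86.0, 173.0], [112.0, 173.0], [112.0, 201.0], [86.0, 201.0]]
(585, 732, 3) (585, 270, 3)
```

View pics/c1.png

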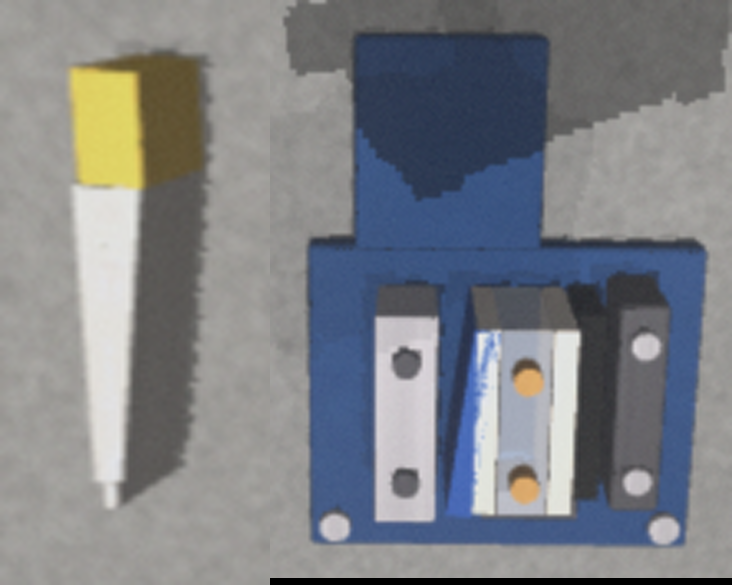

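The crop shows clean corners for the wedge's top face, the tongue and the cheek, so I'll convert them to world points.

Run:
```python
from h import *
s=dict(np.load("w2.npz"))
F=lambda p:[(275+(u-270+.5)/3.3-.5,170+(v+.5)/3.3-.5) for u,v in p]
W=lambda p:[(70+(u+.5)/4.5-.5,160+(v+.5)/4.5-.5) for u,v in p]
print("tongue TL TR BL BR",ray(s,F([(357,38),(547,38),(357,247),(541,247)]),12)[:,:2].round(1).tolist())
B=ray(s,F([(357,38),(547,38),(357,247),(541,247)]),12)[:,:2]
# frame fit: frame pts of tongue corners (-128,-62.5),(-128,7.5),; junction x unknown; base back corners
ang=lambda a,b:np.degrees(np.arctan2(b[1]-a[1],b[0]-a[0])).round(2)
print("yaws",ang(B[0],B[2]),ang(B[1],B[3]),ang(B[0],B[1])-90, "width",np.linalg.norm(B[0]-B[1]))
C=ray(s,F([(310,243),(704,243),(313,542),(684,543)]),12)[:,:2]; print("base",C.round(1).tolist(),ang(C[0],C[1])-90,ang(C[2],C[3])-90,ang(C[0],C[2]),ang(C[1],C[3]))
Q=ray(s,F([(377,317),(438,317),(375,521),(434,521)]),48)[:,:2]; print("cheek",Q.round(1).tolist(),ang(Q[0],Q[2]),ang(Q[1],Q[3]),ang(Q[0],Q[1])-90)
w=ray(s,W([(70,68),(138,72),(75,187),(143,188),(95,482),(127,482),(103,507),(120,507)]),32)[:,:2]; print("wedge",w.round(1).tolist())
# rigid fit (Kabsch)
def fit(m,w):
    m=np.array(m,float); w=np.array(w); a=m-m.mean(0); b=w-w.mean(0)
    th=np.arctan2((a[:,0]*b[:,1]-a[:,1]*b[:,0]).sum(),(a*b).sum()); R=np.array([[np.cos(th),-np.sin(th)],[np.sin(th),np.cos(th)]])
    t=w.mean(0)-R@m.mean(0); print(np.degrees(th).round(2),t.round(1),"res",(w-(m@R.T+t)).round(1).tolist()); return th,t
th,t=fit([(-15,-8.5),(-15,8.5),(15,-8.5),(15,8.5),(95,-9.5),(95,-2.5),(103,-8),(103,-4)],w)
# the frame from tongue + cheek inner face direction
tf,T=fit([(-128,-62.5),(-128,7.5)],B[:2])
for n,X in(("base",C),("cheek",Q),("tongue",B)):
    R=np.array([[np.cos(tf),-np.sin(tf)],[np.sin(tf),np.cos(tf)]]); print(n,((X-T)@R).round(1).tolist())
```

```text
tongue TL TR BL BR [[468.9, 131.4], [476.2, 198.6], [546.0, 122.1], [553.3, 190.3]]
yaws -6.82 -6.17 -6.189999999999998 width 67.63061902729741
base [[542.5, 104.9], [558.3, 250.7], [665.9, 90.1], [682.3, 237.1]] -6.189999999999998 -6.3700000000000045 -6.85 -6.25
cheek [[561.5, 128.7], [563.8, 149.9], [639.9, 118.9], [642.3, 140.4]] -7.11 -6.9 -6.189999999999998
wedge [[432.9, -107.5], [435.7, -90.8], [462.3, -114.3], [464.5, -97.1], [540.5, -130.3], [541.4, -121.7], [547.7, -130.0], [548.2, -125.5]]
-10.93 [ 448.6 -102.3] res [[0.6, 0.3], [0.2, 0.3], [0.6, -0.8], [-0.5, -0.3], [0.4, -0.6], [0.0, 1.0], [-0.5, -0.3], [-0.8, 0.3]]
-6.19 [602.7 178.5] res [[0.1, 1.2], [-0.1, -1.2]]
base [[-51.9, -79.6], [-51.9, 67.0], [72.3, -81.1], [72.8, 66.9]]
cheek [[-35.6, -54.0], [-35.6, -32.7], [43.4, -55.2], [43.4, -33.7]]
tongue [[-128.0, -61.3], [-128.0, 6.3], [-50.4, -62.2], [-50.4, 6.3]]
```

Run:
```python
from h import *
print(delta([448.6,-102.3,150],np.radians(79.07)))
```

```text
(array([   4.8, -253.7,  181.2]), array([-0.   , -0.   ,  0.084]))
```

```bash
python3 -m crank '[{"tx":0,"ty":-0.032,"tz":0.020,"ax":0,"ay":0,"az":0,"fingers":50},{"tx":0.005,"ty":-0.032,"tz":0.020,"ax":0,"ay":0,"az":0,"fingers":50},{"tx":0,"ty":-0.032,"tz":0.020,"ax":0,"ay":0,"az":0,"fingers":50},{"tx":0,"ty":-0.032,"tz":0.020,"ax":0,"ay":0,"az":0,"fingers":50},{"tx":0,"ty":-0.032,"tz":0.020,"ax":0,"ay":0,"az":0,"fingers":50},{"tx":0,"ty":-0.032,"tz":0.020,"ax":0,"ay":0,"az":0,"fingers":50},{"tx":0,"ty":-0.032,"tz":0.020,"ax":0,"ay":0,"az":0,"fingers":50},{"tx":0,"ty":-0.030,"tz":0.020,"ax":0,"ay":0,"az":0,"fingers":50},{"tx":0,"ty":0,"tz":0.020,"ax":0,"ay":0,"az":0.084,"fingers":50},{"tx":0,"ty":0,"tz":0,"ax":0,"ay":0,"az":0,"fingers":50}]'
python3 -m crank '[{"tx":0,"ty":0,"tz":0,"ax":0,"ay":0,"az":0,"fingers":50},{"tx":0,"ty":0,"tz":0,"ax":0,"ay":0,"az":0,"fingers":50}]'
python3 - <<'E'
from h import *
print(delta([448.6,-102.3,150],np.radians(79.07)))
s=snapshot("wrist"); cv2.imwrite("pics/w3.png",s["color"][:,:,::-1]);np.savez("w3.npz",**s)
E
```

```text
t: 2.75
position: [447.4, -102.8, 148.5]
orientation: [0.096, 0.995, 0.001, -0.003]
ft_force: [0.2, 0.3, -0.3]
width: 42.7
t: 2.95
position: [449.8, -102.4, 152.8]
orientation: [0.093, 0.996, -0.0, 0.001]
ft_force: [-0.1, 0.3, -0.6]
width: 42.5
(array([ 1.2, -0.2,  2.7]), array([-0.   ,  0.002,  0.004]))
```

View pics/w3.png

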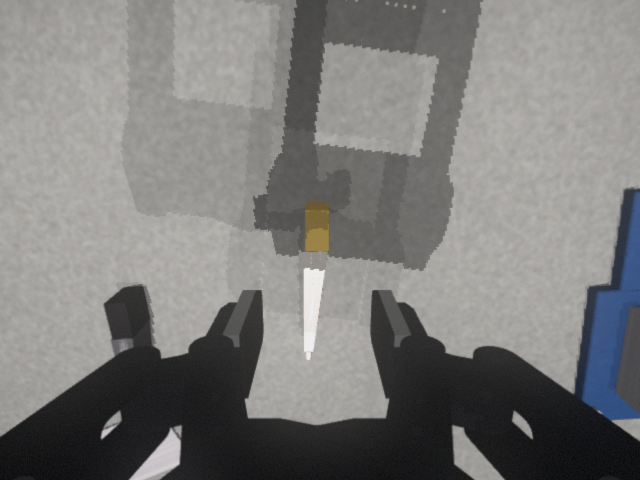

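The wedge head is at (304–330, 204–250) and the nose at (308,359), centred between the fingers. The spare wedge is well clear at (130,315).

Run:
```python
from h import *
s=dict(np.load("w3.npz")); H=hsv(s); th=np.radians(-10.93); R=np.array([[np.cos(th),-np.sin(th)],[np.sin(th),np.cos(th)]])
y=(H[...,0]>15)&(H[...,0]<35)&(H[...,1]>120); m,c,st=big(y); print(c,st)
for r in (230,238,244,248):
    k=np.flatnonzero(m[r]); w=ray(s,[(k.min()-.5,r),(k.max()+.5,r)],32)[:,:2]; print(r,k.min(),k.max(),((w-[448.6,-102.3])@R).round(1).tolist())
k=np.flatnonzero(m[:,317]); print(k.min(),k.max()); print(((ray(s,[(317,k.max()+.5),(308,359.5)],32)[:,:2]-[448.6,-102.3])@R).round(1))
```

```text
[316.63765542 226.55861456] [ 305  202   24   49 1126]
230 305 328 [[-0.2, -9.1], [-0.3, 7.6]]
238 306 328 [[5.6, -8.4], [5.5, 7.6]]
244 305 328 [[9.9, -9.1], [9.9, 7.7]]
248 305 328 [[12.9, -9.1], [12.8, 7.7]]
203 250
[[ 14.7  -0.3]
 [102.2  -6.9]]
```

```bash
python3 -m crank '[{"tx":0.001,"ty":-0.001,"tz":0.030,"ax":0,"ay":0,"az":0,"fingers":50},{"tx":0,"ty":0,"tz":0.030,"ax":0,"ay":0,"az":0,"fingers":50},{"tx":0,"ty":0,"tz":0.030,"ax":0,"ay":0,"az":0,"fingers":50},{"tx":0,"ty":0,"tz":0.030,"ax":0,"ay":0,"az":0,"fingers":50},{"tx":0,"ty":0,"tz":0.012,"ax":0,"ay":0,"az":0,"fingers":50},{"tx":0,"ty":0,"tz":0,"ax":0,"ay":0,"az":0,"fingers":50},{"tx":0,"ty":0,"tz":0,"ax":0,"ay":0,"az":0,"fingers":50}]'
```

```text
t: 3.7
position: [449.0, -103.6, 20.9]
orientation: [0.094, 0.996, -0.0, 0.001]
ft_force: [-0.1, 0.3, 0.6]
width: 42.7
```

```bash
python3 -m crank '[{"tx":0,"ty":0,"tz":0.013,"ax":0,"ay":0,"az":0,"fingers":50},{"tx":0,"ty":0,"tz":0,"ax":0,"ay":0,"az":0,"fingers":10},{"tx":0,"ty":0,"tz":0,"ax":0,"ay":0,"az":0,"fingers":5},{"tx":0,"ty":0,"tz":0,"ax":0,"ay":0,"az":0,"fingers":5},{"tx":0,"ty":0,"tz":0,"ax":0,"ay":0,"az":0,"fingers":5},{"tx":0,"ty":0,"tz":0,"ax":0,"ay":0,"az":0,"fingers":5},{"tx":0,"ty":0,"tz":0,"ax":0,"ay":0,"az":0,"fingers":5}]' 50
python3 -m crank '[{"tx":0,"ty":0,"tz":-0.010,"ax":0,"ay":0,"az":0,"fingers":5},{"tx":0,"ty":0,"tz":-0.030,"ax":0,"ay":0,"az":0,"fingers":5},{"tx":0,"ty":0,"tz":-0.030,"ax":0,"ay":0,"az":0,"fingers":5},{"tx":0,"ty":0,"tz":-0.030,"ax":0,"ay":0,"az":0,"fingers":5},{"tx":0,"ty":0,"tz":0,"ax":0,"ay":0,"az":0,"fingers":5},{"tx":0,"ty":0,"tz":0,"ax":0,"ay":0,"az":0,"fingers":5}]'
python3 - <<'E'
from h import *
t=np.radians(-6.6); R=np.array([[np.cos(t),-np.sin(t)],[np.sin(t),np.cos(t)]]); T=np.array([602.7,178.5])
p=R@[-118,-20.5]+T; print(p); print(delta([*p,110],np.radians(90-6.6)))
E
```

```text
t: 4.4
position: [447.9, -103.5, 6.4]
orientation: [0.094, 0.996, 0.0, 0.0]
ft_force: [-0.7, 1.0, 0.9]
width: 16.4
t: 5.0
position: [448.1, -103.5, 106.9]
orientation: [0.094, 0.996, -0.0, 0.001]
ft_force: [0.0, -0.4, -2.4]
width: 16.1
[483.12580207 171.69844206]
(array([ 17.2, 276.9,  -3.2]), array([-0.   ,  0.001, -0.074]))
```

```bash
python3 -m crank '[{"tx":0.002,"ty":0.035,"tz":0,"ax":0,"ay":0,"az":0,"fingers":5},{"tx":0.002,"ty":0.035,"tz":0,"ax":0,"ay":0,"az":0,"fingers":5},{"tx":0.002,"ty":0.035,"tz":0,"ax":0,"ay":0,"az":0,"fingers":5},{"tx":0.002,"ty":0.035,"tz":0,"ax":0,"ay":0,"az":0,"fingers":5},{"tx":0.002,"ty":0.035,"tz":0,"ax":0,"ay":0,"az":0,"fingers":5},{"tx":0.002,"ty":0.035,"tz":0,"ax":0,"ay":0,"az":0,"fingers":5},{"tx":0.002,"ty":0.035,"tz":0,"ax":0,"ay":0,"az":0,"fingers":5},{"tx":0.003,"ty":0.032,"tz":0,"ax":0,"ay":0,"az":0,"fingers":5},{"tx":0,"ty":0,"tz":0,"ax":0,"ay":0,"az":-0.074,"fingers":5},{"tx":0,"ty":0,"tz":0,"ax":0,"ay":0,"az":0,"fingers":5}]'
python3 -m crank '[{"tx":0,"ty":0,"tz":0,"ax":0,"ay":0,"az":0,"fingers":5},{"tx":0,"ty":0,"tz":0,"ax":0,"ay":0,"az":0,"fingers":5}]'
python3 - <<'E'
from h import *
t=np.radians(-6.6); R=np.array([[np.cos(t),-np.sin(t)],[np.sin(t),np.cos(t)]]); T=np.array([602.7,178.5])
p=R@[-118,-20.5]+T; print(delta([*p,110],np.radians(90-6.6)))
s=snapshot("wrist"); cv2.imwrite("pics/w4.png",s["color"][:,:,::-1]);np.savez("w4.npz",**s)
E
```

```text
t: 6.0
position: [482.1, 172.3, 104.4]
orientation: [0.056, 0.998, -0.001, -0.002]
ft_force: [0.6, 0.1, -1.5]
width: 16.1
t: 6.2
position: [482.9, 171.1, 105.7]
orientation: [0.058, 0.998, -0.0, -0.001]
ft_force: [-0.1, -0.8, -1.0]
width: 16.0
(array([-0.1,  0.6, -4.3]), array([-0.   , -0.001, -0.002]))
```

View pics/w4.png

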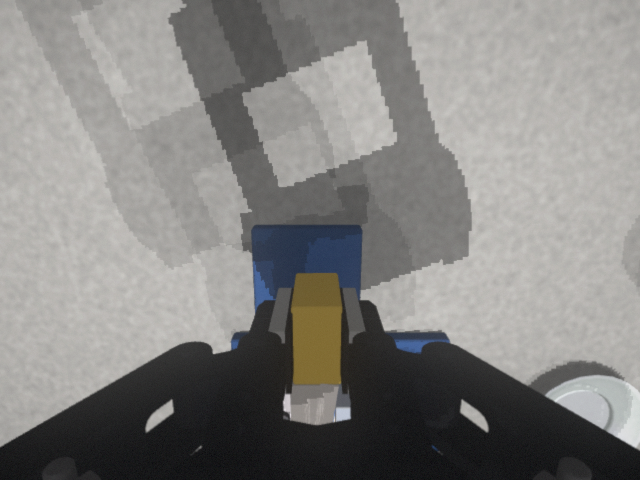

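The wedge is held straight between the pads, with its head at (292–342, 272–383). The tongue end corners show at (253,226) and (361,226), and the base's front edge is at row 332.

Run:
```python
from h import *
s=dict(np.load("w4.npz")); H=hsv(s)
b=((H[...,0]>100)&(H[...,0]<125)&(H[...,1]>110)); t=np.radians(-6.6); R=np.array([[np.cos(t),-np.sin(t)],[np.sin(t),np.cos(t)]]); T=np.array([602.7,178.5])
def fl(n,px,ax):
    w=(ray(s,px,12)[:,:2]-T)@R; k=np.polyfit(w[:,ax],w[:,1-ax],1); r=w[:,1-ax]-np.polyval(k,w[:,ax]); g=abs(r)<.8; k=np.polyfit(w[g,ax],w[g,1-ax],1); print(n,"slope deg",np.degrees(np.arctan(k[0])).round(2),"mean",w[g,1-ax].mean().round(2),w[g,ax].min().round(0),w[g,ax].max().round(0),g.sum())
L=[(np.flatnonzero(b[r,240:300])[0]+239.5,r) for r in range(234,290)]
Rr=[(np.flatnonzero(b[r,330:375])[-1]+330.5,r) for r in range(234,290)]
E=[(c,np.flatnonzero(b[210:260,c])[0]+209.5) for c in range(260,355)]
fl("L",L,0);fl("R",Rr,0);fl("E",E,1)
print(b[320:345,425].astype(int))
# head in hand
y=(H[...,0]>12)&(H[...,0]<35)&(H[...,1]>120); m,c,st=big(y); print(c,st)
for r in(320,340,360,375):
    k=np.flatnonzero(m[r]); print(r,k.min(),k.max(),((ray(s,[(k.min()-.5,r),(k.max()+.5,r)],131)[:,:2]-T)@R).round(1).tolist())
k=np.flatnonzero(m[:,317]); print(k.max(),((ray(s,[(317,k.max()+.5)],131)[:,:2]-T)@R).round(1), ((tool()[0][:2]-T)@R).round(1))
```

```text
Traceback (most recent call last):
IndexError: index 0 is out of bounds for axis 0 with size 0
```

Run:
```python
from h import *
s=dict(np.load("w4.npz")); H=hsv(s); c=s["color"].astype(int)
b=(c[...,2]-c[...,0]>18)&(c[...,2]>1.5*c[...,0]); t=np.radians(-6.6); R=np.array([[np.cos(t),-np.sin(t)],[np.sin(t),np.cos(t)]]); T=np.array([602.7,178.5])
def fl(n,px,ax):
    w=(ray(s,px,12)[:,:2]-T)@R; k=np.polyfit(w[:,ax],w[:,1-ax],1); r=w[:,1-ax]-np.polyval(k,w[:,ax]); g=abs(r)<.8; k=np.polyfit(w[g,ax],w[g,1-ax],1); print(n,"slope deg",np.degrees(np.arctan(k[0])).round(2),"mean",w[g,1-ax].mean().round(2),w[g,ax].min().round(0),w[g,ax].max().round(0),g.sum())
f=lambda m:np.flatnonzero(m)
L=[(f(b[r,240:300])[0]+239.5,r) for r in range(234,285) if b[r,240:270].any()]
Rr=[(f(b[r,330:375])[-1]+330.5,r) for r in range(234,285)if b[r,330:375].any()]
E=[(k,f(b[210:260,k])[0]+209.5) for k in range(260,355)if b[210:260,k].any()]
fl("L",L,0);fl("R",Rr,0);fl("E",E,1)
y=(H[...,0]>12)&(H[...,0]<35)&(H[...,1]>120); m,q,st=big(y); print(q,st)
for r in(320,340,360,375):
    k=f(m[r]); print(r,k.min(),k.max(),((ray(s,[(k.min()-.5,r),(k.max()+.5,r)],131)[:,:2]-T)@R).round(1).tolist())
k=f(m[:,317]); print(k.max(),((ray(s,[(317,k.max()+.5)],131)[:,:2]-T)@R).round(1), ((tool()[0][:2]-T)@R).round(1))
```

```text
L slope deg -1.06 mean -62.48 -125.0 -91.0 49
R slope deg -0.51 mean 5.75 -124.0 -91.0 51
E slope deg -0.79 mean -130.12 -57.0 1.0 90
[316.41028091 328.93330785] [ 291  273   51  111 5233]
320 293 340 [[-127.2, -29.8], [-127.1, -14.0]]
340 293 340 [[-119.8, -30.0], [-119.8, -13.9]]
360 293 340 [[-112.2, -30.1], [-112.2, -13.8]]
375 293 340 [[-106.3, -30.2], [-106.3, -13.7]]
383 [[-102.9  -21.8]] [-118.   -21.1]
```

```bash
python3 -m crank '[{"tx":0.013,"ty":0.000,"tz":0,"ax":0,"ay":0,"az":0,"fingers":5},{"tx":0.013,"ty":0,"tz":0.01,"ax":0,"ay":0,"az":0,"fingers":5},{"tx":0,"ty":0,"tz":0.025,"ax":0,"ay":0,"az":0,"fingers":5},{"tx":0,"ty":0,"tz":0.025,"ax":0,"ay":0,"az":0,"fingers":5},{"tx":0,"ty":0,"tz":0.020,"ax":0,"ay":0,"az":0,"fingers":5},{"tx":0,"ty":0,"tz":0.004,"ax":0,"ay":0,"az":0,"fingers":5},{"tx":0,"ty":0,"tz":0,"ax":0,"ay":0,"az":0,"fingers":5},{"tx":0,"ty":0,"tz":0,"ax":0,"ay":0,"az":0,"fingers":5}]'
python3 - <<'E'
from h import *
t=np.radians(-6.6); R=np.array([[np.cos(t),-np.sin(t)],[np.sin(t),np.cos(t)]]); T=np.array([602.7,178.5])
print(((tool()[0][:2]-T)@R).round(1))
o=[]
for n in("top","side"):
    s=snapshot(n); np.savez(n+"5.npz",**s); c=proj(s,[[*(R@[-70,-20]+T),20]])[0].round().astype(int); print(n,c)
    w,h=(50,55) if n=="top" else (60,55)
    o.append(cv2.resize(s["color"][c[1]-h:c[1]+h,c[0]-w:c[0]+w,::-1],(390,400),interpolation=cv2.INTER_CUBIC))
cv2.imwrite("pics/c5.png",np.hstack(o))
E
```

```text
t: 7.05
position: [458.2, 174.8, 23.6]
orientation: [0.058, 0.998, 0.0, 0.001]
ft_force: [-0.5, -0.0, -1.3]
width: 16.0
[-143.1  -20.3]
top [265 273]
side [278 220]
```

View pics/c5.png

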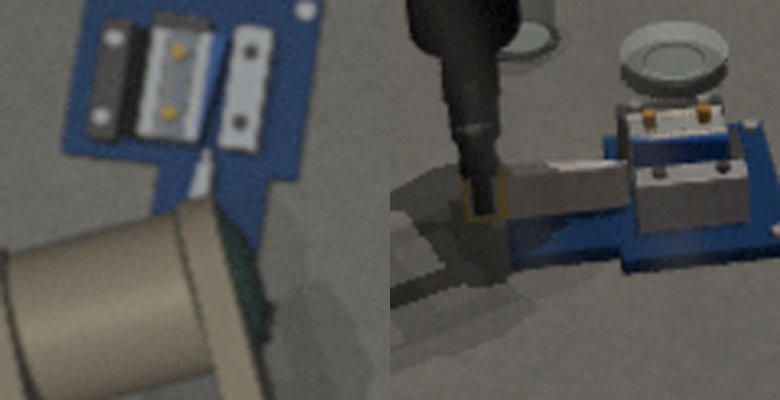

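In the top crop the nose at (208,153) points into the gap between the cell and the cheek. I'll lower it and slide in carefully.

```bash
python3 -m crank '[{"tx":0,"ty":-0.0005,"tz":0.003,"ax":0,"ay":0,"az":0,"fingers":5},{"tx":-0.006,"ty":0,"tz":0,"ax":0,"ay":0,"az":0,"fingers":5},{"tx":-0.006,"ty":0,"tz":0,"ax":0,"ay":0,"az":0,"fingers":5},{"tx":-0.006,"ty":0,"tz":0,"ax":0,"ay":0,"az":0,"fingers":5},{"tx":0,"ty":0,"tz":0,"ax":0,"ay":0,"az":0,"fingers":5},{"tx":0,"ty":0,"tz":0,"ax":0,"ay":0,"az":0,"fingers":5}]'
python3 -m crank '[{"tx":-0.005,"ty":0,"tz":0,"ax":0,"ay":0,"az":0,"fingers":5},{"tx":-0.005,"ty":0,"tz":0,"ax":0,"ay":0,"az":0,"fingers":5},{"tx":-0.005,"ty":0,"tz":0,"ax":0,"ay":0,"az":0,"fingers":5},{"tx":0,"ty":0,"tz":0,"ax":0,"ay":0,"az":0,"fingers":5},{"tx":0,"ty":0,"tz":0,"ax":0,"ay":0,"az":0,"fingers":5},{"tx":0,"ty":0,"tz":0,"ax":0,"ay":0,"az":0,"fingers":5}]'
```

```text
t: 7.75
position: [475.3, 172.1, 19.2]
orientation: [0.057, 0.998, -0.0, -0.0]
ft_force: [-0.0, -0.1, -1.5]
width: 15.6
t: 8.35
position: [489.9, 170.5, 19.2]
orientation: [0.057, 0.998, 0.0, -0.0]
ft_force: [-0.5, -0.8, -1.1]
width: 16.1
```

```bash
python3 -m crank '[{"tx":0,"ty":0,"tz":0.0007,"ax":0,"ay":0,"az":0,"fingers":5},{"tx":0,"ty":0,"tz":0,"ax":0,"ay":0,"az":0,"fingers":5},{"tx":0,"ty":0,"tz":0,"ax":0,"ay":0,"az":0,"fingers":25},{"tx":0,"ty":0,"tz":0,"ax":0,"ay":0,"az":0,"fingers":45},{"tx":0,"ty":0,"tz":0,"ax":0,"ay":0,"az":0,"fingers":45},{"tx":0,"ty":0,"tz":0,"ax":0,"ay":0,"az":0,"fingers":45},{"tx":0,"ty":0,"tz":0,"ax":0,"ay":0,"az":0,"fingers":45},{"tx":0,"ty":0,"tz":-0.02,"ax":0,"ay":0,"az":0,"fingers":45},{"tx":0,"ty":0,"tz":-0.03,"ax":0,"ay":0,"az":0,"fingers":45}]'
python3 -m crank '[{"tx":0.01,"ty":0,"tz":-0.03,"ax":0,"ay":0,"az":0,"fingers":45},{"tx":0.02,"ty":0,"tz":-0.03,"ax":0,"ay":0,"az":0,"fingers":0},{"tx":0.02,"ty":0,"tz":-0.02,"ax":0,"ay":0,"az":0,"fingers":0},{"tx":0.02,"ty":0,"tz":0,"ax":0,"ay":0,"az":0,"fingers":0},{"tx":0,"ty":0,"tz":0,"ax":0,"ay":0,"az":0,"fingers":0},{"tx":0,"ty":0,"tz":0,"ax":0,"ay":0,"az":0,"fingers":0},{"tx":0,"ty":0,"tz":0,"ax":0,"ay":0,"az":0,"fingers":0}]'
python3 - <<'E'
from h import *
t=np.radians(-6.6); R=np.array([[np.cos(t),-np.sin(t)],[np.sin(t),np.cos(t)]]); T=np.array([602.7,178.5])
print(((tool()[0][:2]-T)@R).round(1))
s=snapshot("wrist"); cv2.imwrite("pics/w6.png",s["color"][:,:,::-1]);np.savez("w6.npz",**s)
E
```

```text
t: 9.25
position: [488.7, 170.1, 67.3]
orientation: [0.057, 0.998, -0.001, -0.002]
ft_force: [0.9, -0.3, 0.6]
width: 38.2
t: 9.95
position: [420.9, 178.3, 148.2]
orientation: [0.058, 0.998, -0.0, -0.0]
ft_force: [0.5, 0.1, -0.5]
width: 0.0
[-180.5  -21.1]
```

View pics/w6.png

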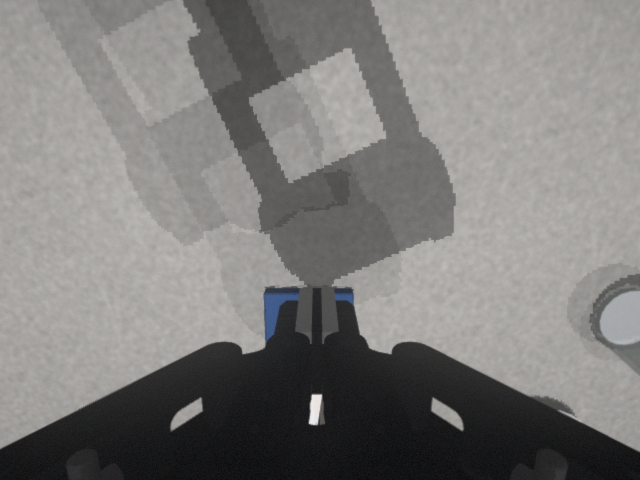

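The closed fingers hide the wedge here, so I'll check it from the fixed cameras.

Run:
```python
from h import *
t=np.radians(-6.6); R=np.array([[np.cos(t),-np.sin(t)],[np.sin(t),np.cos(t)]]); T=np.array([602.7,178.5])
o=[]
for n in("top","side"):
    s=snapshot(n); np.savez(n+"7.npz",**s); c=proj(s,[[*(R@[-70,-20]+T),20]])[0].round().astype(int)
    w,h=(50,55) if n=="top" else (60,55)
    o.append(cv2.resize(s["color"][c[1]-h:c[1]+h,c[0]-w:c[0]+w,::-1],(390,400),interpolation=cv2.INTER_CUBIC))
    H=hsv(s); y=(H[...,0]>20)&(H[...,0]<35)&(H[...,1]>120)&(H[...,2]>60); y[:c[1]-h]=0; y[c[1]+h:]=0; y[:,:c[0]-w]=0;y[:,c[0]+w:]=0
    m,q,st=big(y); print(n,c,q,st,((ray(s,[q],[44 if n=="top" else 30])[:,:2]-T)@R).round(1))
cv2.imwrite("pics/c7.png",np.hstack(o))
```

```text
top [265 273] [262.72131148 288.44262295] [259 284   8  12  61] [[-108.5  -23.1]]
side [278 220] [260.98701299 217.41558442] [254 211  14  15 154] [[-108.4  -18.4]]
```

View pics/c7.png

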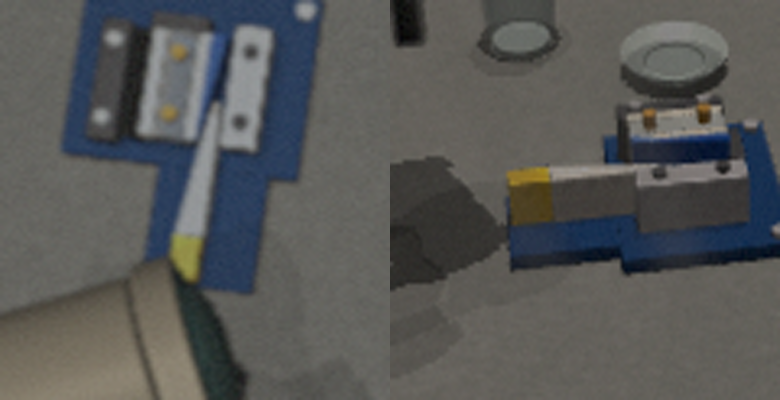

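The wedge is standing in the slot, released, with its nose about 28 mm in. Next I'll lower the shut fingers behind the head.

```bash
python3 -m crank '[{"tx":0,"ty":-0.0005,"tz":0.03,"ax":0,"ay":0,"az":0,"fingers":0},{"tx":0,"ty":0,"tz":0.03,"ax":0,"ay":0,"az":0,"fingers":0},{"tx":0,"ty":0,"tz":0.03,"ax":0,"ay":0,"az":0,"fingers":0},{"tx":0,"ty":0,"tz":0.025,"ax":0,"ay":0,"az":0,"fingers":0},{"tx":0,"ty":0,"tz":0.012,"ax":0,"ay":0,"az":0,"fingers":0},{"tx":0,"ty":0,"tz":0,"ax":0,"ay":0,"az":0,"fingers":0},{"tx":-0.015,"ty":0,"tz":0,"ax":0,"ay":0,"az":0,"fingers":0},{"tx":-0.015,"ty":0,"tz":0,"ax":0,"ay":0,"az":0,"fingers":0},{"tx":0,"ty":0,"tz":0,"ax":0,"ay":0,"az":0,"fingers":0},{"tx":0,"ty":0,"tz":0,"ax":0,"ay":0,"az":0,"fingers":0}]'
cat > st.py <<'E'
from h import *
t=np.radians(-6.6); R=np.array([[np.cos(t),-np.sin(t)],[np.sin(t),np.cos(t)]]); T=np.array([602.7,178.5])
s=readout.sense(); print("frame xy",((np.array(s["position"])[:2]-T)@R).round(2),"z",round(s["position"][2],1),"F frame",(np.array(s["ft_force"])[:2]@R).round(2),s["ft_force"][2].round(2))
E
python3 st.py
```

```text
t: 11.1
position: [450.7, 174.7, 22.5]
orientation: [0.058, 0.998, 0.0, 0.001]
ft_force: [0.1, 0.1, 0.7]
width: 0.0
frame xy [-150.6   -21.25] z 22.5 F frame [0.1  0.16] 0.74
```

```bash
python3 -m crank '[{"tx":-0.005,"ty":0,"tz":0,"ax":0,"ay":0,"az":0,"fingers":0},{"tx":-0.005,"ty":0,"tz":0,"ax":0,"ay":0,"az":0,"fingers":0},{"tx":-0.003,"ty":0,"tz":0,"ax":0,"ay":0,"az":0,"fingers":0},{"tx":-0.003,"ty":0,"tz":0,"ax":0,"ay":0,"az":0,"fingers":0},{"tx":-0.003,"ty":0,"tz":0,"ax":0,"ay":0,"az":0,"fingers":0},{"tx":-0.003,"ty":0,"tz":0,"ax":0,"ay":0,"az":0,"fingers":0},{"tx":0,"ty":0,"tz":0,"ax":0,"ay":0,"az":0,"fingers":0}]'; python3 st.py
```

```text
t: 11.8
position: [472.5, 172.0, 21.6]
orientation: [0.057, 0.998, 0.0, 0.0]
ft_force: [-0.7, -0.1, -1.0]
width: -0.4
frame xy [-128.6   -21.42] z 21.6 F frame [-0.71 -0.19] -1.02
```

```bash
python3 -m crank '[{"tx":-0.002,"ty":0,"tz":0,"ax":0,"ay":0,"az":0,"fingers":0},{"tx":-0.002,"ty":0,"tz":0,"ax":0,"ay":0,"az":0,"fingers":0},{"tx":-0.002,"ty":0,"tz":0,"ax":0,"ay":0,"az":0,"fingers":0},{"tx":0,"ty":0,"tz":0,"ax":0,"ay":0,"az":0,"fingers":0}]'; python3 st.py
```

```text
t: 12.2
position: [478.4, 171.3, 21.6]
orientation: [0.057, 0.998, 0.0, 0.0]
ft_force: [0.6, -0.0, -0.1]
width: -0.1
frame xy [-122.67  -21.41] z 21.6 F frame [0.56 0.05] -0.15
```

```bash
python3 -m crank '[{"tx":-0.002,"ty":0,"tz":0,"ax":0,"ay":0,"az":0,"fingers":0},{"tx":-0.002,"ty":0,"tz":0,"ax":0,"ay":0,"az":0,"fingers":0},{"tx":0,"ty":0,"tz":0,"ax":0,"ay":0,"az":0,"fingers":0}]'; python3 st.py
```

```text
t: 12.5
position: [482.4, 170.9, 21.7]
orientation: [0.057, 0.998, 0.0, 0.0]
ft_force: [0.4, -0.6, 0.1]
width: -0.4
frame xy [-118.61  -21.41] z 21.7 F frame [ 0.46 -0.57] 0.08
```

```bash
cat > yl.py <<'E'
from h import *
t=np.radians(-6.6); R=np.array([[np.cos(t),-np.sin(t)],[np.sin(t),np.cos(t)]]); T=np.array([602.7,178.5])
s=snapshot("side"); H=hsv(s); y=(H[...,0]>20)&(H[...,0]<35)&(H[...,1]>120)&(H[...,2]>60); y[:190]=0;y[250:]=0;y[:,:230]=0;y[:,330:]=0
m,q,st=big(y); print("side",q,st,((ray(s,[q],30)[:,:2]-T)@R).round(1))
E
python3 yl.py
python3 -m crank '[{"tx":-0.002,"ty":0,"tz":0,"ax":0,"ay":0,"az":0,"fingers":0},{"tx":-0.002,"ty":0,"tz":0,"ax":0,"ay":0,"az":0,"fingers":0},{"tx":0,"ty":0,"tz":0,"ax":0,"ay":0,"az":0,"fingers":0}]'; python3 st.py; python3 yl.py
```

```text
side [268.22807018 217.55555556] [262 210  13  16 171] [[-91.8 -21.8]]
t: 12.85
position: [486.3, 170.4, 21.6]
orientation: [0.057, 0.998, 0.0, 0.0]
ft_force: [0.1, -0.5, -0.2]
width: 0.0
frame xy [-114.65  -21.4 ] z 21.6 F frame [ 0.16 -0.48] -0.21
side [269.94915254 217.44067797] [263 210  14  16 177] [[-87.7 -22. ]]
```

```bash
python3 -m crank '[{"tx":-0.001,"ty":0,"tz":0,"ax":0,"ay":0,"az":0,"fingers":0},{"tx":-0.001,"ty":0,"tz":0,"ax":0,"ay":0,"az":0,"fingers":0},{"tx":-0.001,"ty":0,"tz":0,"ax":0,"ay":0,"az":0,"fingers":0},{"tx":0,"ty":0,"tz":0,"ax":0,"ay":0,"az":0,"fingers":0}]'; python3 st.py
```

```text
t: 13.3
position: [489.1, 170.1, 21.6]
orientation: [0.057, 0.998, 0.0, 0.0]
ft_force: [0.3, -0.0, 0.9]
width: -0.3
frame xy [-111.85  -21.39] z 21.6 F frame [ 0.29 -0.01] 0.94
```

```bash
python3 -m crank '[{"tx":-0.001,"ty":0,"tz":0,"ax":0,"ay":0,"az":0,"fingers":0},{"tx":-0.001,"ty":0,"tz":0,"ax":0,"ay":0,"az":0,"fingers":0},{"tx":-0.001,"ty":0,"tz":0,"ax":0,"ay":0,"az":0,"fingers":0},{"tx":0,"ty":0,"tz":0,"ax":0,"ay":0,"az":0,"fingers":0}]'; python3 st.py
```

```text
t: 13.7
position: [492.2, 169.7, 21.6]
orientation: [0.057, 0.998, 0.0, 0.0]
ft_force: [-0.7, 0.2, 0.4]
width: 0.0
frame xy [-108.77  -21.43] z 21.6 F frame [-0.69  0.15] 0.43
```

```bash
python3 -m crank '[{"tx":-0.001,"ty":0,"tz":0,"ax":0,"ay":0,"az":0,"fingers":0},{"tx":-0.001,"ty":0,"tz":0,"ax":0,"ay":0,"az":0,"fingers":0},{"tx":-0.001,"ty":0,"tz":0,"ax":0,"ay":0,"az":0,"fingers":0},{"tx":0,"ty":0,"tz":0,"ax":0,"ay":0,"az":0,"fingers":0}]'; python3 st.py
```

```text
t: 14.1
position: [495.1, 169.3, 21.6]
orientation: [0.057, 0.998, -0.0, 0.0]
ft_force: [-1.6, -0.2, 0.3]
width: -0.0
frame xy [-105.84  -21.47] z 21.6 F frame [-1.52 -0.38] 0.27
```

```bash
python3 yl.py; python3 -m crank '[{"tx":-0.001,"ty":0,"tz":0,"ax":0,"ay":0,"az":0,"fingers":0},{"tx":-0.001,"ty":0,"tz":0,"ax":0,"ay":0,"az":0,"fingers":0},{"tx":0,"ty":0,"tz":0,"ax":0,"ay":0,"az":0,"fingers":0}]'; python3 st.py
```

```text
side [273.53005464 217.14754098] [267 210  14  15 183] [[-79.4 -22.2]]
t: 14.45
position: [496.8, 169.1, 21.5]
orientation: [0.057, 0.998, -0.0, -0.0]
ft_force: [-4.1, -1.5, 1.7]
width: -0.1
frame xy [-104.15  -21.54] z 21.5 F frame [-3.89 -1.99] 1.73
```

Both faces are starting to bear at about 4 N, so I'll use finer steps.

```bash
python3 -m crank '[{"tx":-0.0005,"ty":0,"tz":0,"ax":0,"ay":0,"az":0,"fingers":0},{"tx":-0.0005,"ty":0,"tz":0,"ax":0,"ay":0,"az":0,"fingers":0},{"tx":0,"ty":0,"tz":0,"ax":0,"ay":0,"az":0,"fingers":0},{"tx":0,"ty":0,"tz":0,"ax":0,"ay":0,"az":0,"fingers":0}]'; python3 st.py
```

```text
t: 14.85
position: [497.6, 168.9, 21.5]
orientation: [0.057, 0.998, -0.0, -0.001]
ft_force: [-5.5, -1.1, 2.3]
width: 0.1
frame xy [-103.33  -21.57] z 21.5 F frame [-5.33 -1.76] 2.26
```

```bash
python3 -m crank '[{"tx":-0.0005,"ty":0,"tz":0,"ax":0,"ay":0,"az":0,"fingers":0},{"tx":-0.0005,"ty":0,"tz":0,"ax":0,"ay":0,"az":0,"fingers":0},{"tx":0,"ty":0,"tz":0,"ax":0,"ay":0,"az":0,"fingers":0},{"tx":0,"ty":0,"tz":0,"ax":0,"ay":0,"az":0,"fingers":0}]'; python3 st.py
```

```text
t: 15.25
position: [498.5, 168.8, 21.4]
orientation: [0.057, 0.998, -0.0, -0.001]
ft_force: [-5.2, -1.5, 2.3]
width: 0.4
frame xy [-102.44  -21.64] z 21.4 F frame [-4.96 -2.11] 2.27
```

```bash
python3 -m crank '[{"tx":-0.0005,"ty":0,"tz":0,"ax":0,"ay":0,"az":0,"fingers":0},{"tx":-0.0005,"ty":0,"tz":0,"ax":0,"ay":0,"az":0,"fingers":0},{"tx":0,"ty":0,"tz":0,"ax":0,"ay":0,"az":0,"fingers":0},{"tx":0,"ty":0,"tz":0,"ax":0,"ay":0,"az":0,"fingers":0}]'; python3 st.py
```

```text
t: 15.65
position: [499.3, 168.6, 21.4]
orientation: [0.057, 0.998, -0.0, -0.001]
ft_force: [-6.6, -1.5, 1.9]
width: 0.1
frame xy [-101.59  -21.68] z 21.4 F frame [-6.41 -2.29] 1.93
```

```bash
python3 -m crank '[{"tx":-0.0005,"ty":0,"tz":0,"ax":0,"ay":0,"az":0,"fingers":0},{"tx":-0.0005,"ty":0,"tz":0,"ax":0,"ay":0,"az":0,"fingers":0},{"tx":0,"ty":0,"tz":0,"ax":0,"ay":0,"az":0,"fingers":0},{"tx":0,"ty":0,"tz":0,"ax":0,"ay":0,"az":0,"fingers":0}]'; python3 st.py
```

```text
t: 16.05
position: [500.1, 168.5, 21.3]
orientation: [0.057, 0.998, -0.0, -0.001]
ft_force: [-8.1, -2.7, 4.1]
width: 0.1
frame xy [-100.8   -21.78] z 21.3 F frame [-7.7  -3.66] 4.13
```

```bash
python3 -m crank '[{"tx":-0.0005,"ty":0,"tz":0,"ax":0,"ay":0,"az":0,"fingers":0},{"tx":-0.0005,"ty":0,"tz":0,"ax":0,"ay":0,"az":0,"fingers":0},{"tx":0,"ty":0,"tz":0,"ax":0,"ay":0,"az":0,"fingers":0},{"tx":0,"ty":0,"tz":0,"ax":0,"ay":0,"az":0,"fingers":0}]'; python3 st.py
```

```text
t: 16.45
position: [500.8, 168.3, 21.2]
orientation: [0.057, 0.998, -0.001, -0.002]
ft_force: [-8.3, -4.2, 5.0]
width: -0.2
frame xy [-100.06  -21.87] z 21.2 F frame [-7.81 -5.14] 5.03
```

```bash
python3 -m crank '[{"tx":-0.0005,"ty":0,"tz":0,"ax":0,"ay":0,"az":0,"fingers":0},{"tx":-0.0005,"ty":0,"tz":0,"ax":0,"ay":0,"az":0,"fingers":0},{"tx":0,"ty":0,"tz":0,"ax":0,"ay":0,"az":0,"fingers":0},{"tx":0,"ty":0,"tz":0,"ax":0,"ay":0,"az":0,"fingers":0}]'; python3 st.py
```

```text
t: 16.85
position: [501.4, 168.2, 21.2]
orientation: [0.057, 0.998, -0.001, -0.002]
ft_force: [-11.7, -2.6, 5.7]
width: 0.2
frame xy [-99.46 -21.87] z 21.2 F frame [-11.35  -3.88] 5.68
```

```bash
python3 -m crank '[{"tx":-0.0005,"ty":-0.0003,"tz":0,"ax":0,"ay":0,"az":0,"fingers":0},{"tx":-0.0005,"ty":0,"tz":0,"ax":0,"ay":0,"az":0,"fingers":0},{"tx":0,"ty":0,"tz":0,"ax":0,"ay":0,"az":0,"fingers":0},{"tx":0,"ty":0,"tz":0,"ax":0,"ay":0,"az":0,"fingers":0}]'; python3 st.py; python3 yl.py; python3 st.py
```

```text
t: 17.25
position: [501.8, 168.1, 21.2]
orientation: [0.057, 0.998, -0.0, -0.003]
ft_force: [-14.0, -1.3, 7.2]
width: -0.2
frame xy [-99.   -21.95] z 21.2 F frame [-13.8   -2.96] 7.18
side [276.54143646 217.11049724] [270 210  14  15 181] [[-72.4 -23.2]]
frame xy [-99.02 -21.96] z 21.2 F frame [-13.59  -3.91] 7.0
```

```bash
python3 -m crank '[{"tx":-0.0005,"ty":-0.0001,"tz":0,"ax":0,"ay":0,"az":0,"fingers":0},{"tx":0,"ty":0,"tz":0,"ax":0,"ay":0,"az":0,"fingers":0},{"tx":0,"ty":0,"tz":0,"ax":0,"ay":0,"az":0,"fingers":0},{"tx":0,"ty":0,"tz":0,"ax":0,"ay":0,"az":0,"fingers":0}]'; python3 st.py; python3 yl.py; python3 st.py
```

```text
t: 17.7
position: [502.0, 168.0, 21.1]
orientation: [0.057, 0.998, -0.0, -0.003]
ft_force: [-15.9, -1.0, 7.8]
width: -0.1
frame xy [-98.81 -21.95] z 21.1 F frame [-15.68  -2.86] 7.81
side [276.50555556 217.09444444] [270 210  14  15 180] [[-72.5 -23.1]]
frame xy [-98.81 -21.97] z 21.2 F frame [-14.97  -3.39] 9.14
```

A steady push of about 15 N along the slot is reached. I'll back off straight and check that it holds.

```bash
python3 -m crank '[{"tx":0.001,"ty":0,"tz":0,"ax":0,"ay":0,"az":0,"fingers":0},{"tx":0.002,"ty":0,"tz":0,"ax":0,"ay":0,"az":0,"fingers":0},{"tx":0.004,"ty":0,"tz":0,"ax":0,"ay":0,"az":0,"fingers":0},{"tx":0.015,"ty":0,"tz":0,"ax":0,"ay":0,"az":0,"fingers":0},{"tx":0.02,"ty":0,"tz":0,"ax":0,"ay":0,"az":0,"fingers":0},{"tx":0.02,"ty":0,"tz":-0.02,"ax":0,"ay":0,"az":0,"fingers":0},{"tx":0.0,"ty":0,"tz":-0.04,"ax":0,"ay":0,"az":0,"fingers":0},{"tx":0.0,"ty":0,"tz":-0.04,"ax":0,"ay":0,"az":0,"fingers":0},{"tx":0,"ty":0,"tz":0,"ax":0,"ay":0,"az":0,"fingers":0},{"tx":0,"ty":0,"tz":0,"ax":0,"ay":0,"az":0,"fingers":0}]'; python3 st.py; python3 yl.py
python3 - <<'E'
from h import *
t=np.radians(-6.6); R=np.array([[np.cos(t),-np.sin(t)],[np.sin(t),np.cos(t)]]); T=np.array([602.7,178.5])
o=[]
for n in("top","side"):
    s=snapshot(n); c=proj(s,[[*(R@[-40,-20]+T),20]])[0].round().astype(int)
    o.append(cv2.resize(s["color"][c[1]-55:c[1]+55,c[0]-55:c[0]+55,::-1],(400,400),interpolation=cv2.INTER_CUBIC))
cv2.imwrite("pics/c8.png",np.hstack(o))
E
```

```text
t: 18.75
position: [443.5, 175.3, 122.7]
orientation: [0.057, 0.998, 0.001, 0.002]
ft_force: [-0.4, -0.5, -0.3]
width: -0.3
frame xy [-157.74  -21.49] z 122.7 F frame [-0.32 -0.53] -0.34
side [276.52941176 217.03743316] [270 210  14  15 187] [[-72.4 -22.9]]
```

View pics/c8.png

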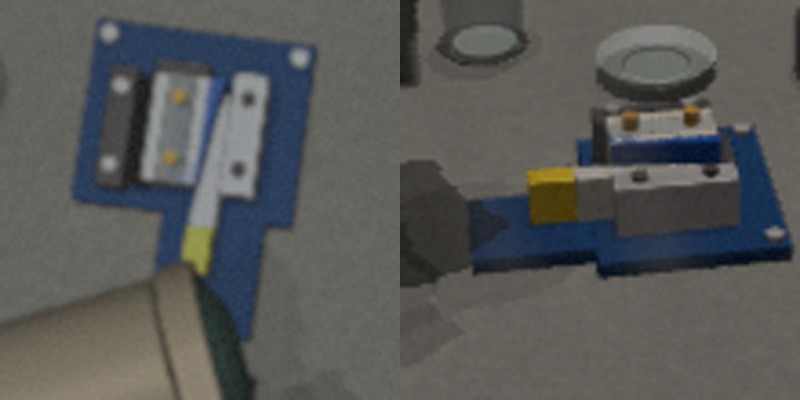

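```bash
python3 -c "
from plant import order; print(order.close_job())"
```

```text
the job is handed in; nothing more can be done
None
```

The wedge is driven into the slot and, by my checks, locks the cell tight. I handed the job in at about 19 s of the 64 s allowed; the handover gave no verdict.

- **Setting:** I gripped the wedge by its yellow head and set its nose about 28 mm into the slot. I then let go and confirmed it stood free with the top and side cameras.
- **Driving:** I pushed on the end of the head with the shut fingers in steps of 1 mm or less once it began to bear. The nose began to bear about 59 mm past the mouth. I drove about 7 mm further, to a steady 15.0–15.7 N along the slot.
- **Final check:** After I backed off, the yellow head stayed where it was in the side view (pixel column 276.5 before and after). The wedge lies along the cheek, the wrist force is near zero, and the arm is clear of everything. I saw no change to the dish, or to the part of the beaker in view, in the last picture. I did not re-check the other bystanders, but the arm stayed clear of them.

**What disagreed:**
- **Off-axis force:** At the end of the push there was also about 3–4 N sideways and 8–9 N vertical on the fingers, which I took to be friction at the contact.
- **Frame yaw:** My estimates from different edges ranged from about -6.2° to -7.1°, and I used -6.6°.
- **Tightness:** I judged it from the push force and the wedge staying put, and did not test the cell directly for play.

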